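# Shim the rocking microscope

## Robot

A 6-joint arm with a two-finger parallel gripper is mounted at the origin on the work surface. World frame = base frame: x ahead of the robot, y to its left, z up, the work surface at z = 0. Lengths are in m, angles in degrees, forces in N, time in s.
With the tool pointing down it reaches from about 0.25 to 0.725 m from the base axis. Payload 9.7 kg.
Tool frame: the origin (TCP) lies at the very end of the fingers, on their centre line; the grasp point (between the pads) lies grasp_offset behind it (grasp_offset is the distance from the TCP to the grasp point, in m); z points along the fingers, y is the line along which they close (so a half turn about z gives the same grasp; the last joint's range is limited). The gripper opens to 85 mm and grips with 20 to 120 N. Pads are 22 mm wide; open, the fingers measure 114 mm over their backs; the gripper's body (76 mm by 85 mm) begins 54 mm behind the grasp point. The pads swing forward as they close: fully open they stand 13 mm farther back than shut.
Start: joints at [75.63, 4.979, 10.078, 95.1, 0, 90], TCP at [0.136, 0.533, 0.231] pointing down, gripper open.
Joint ranges: [-179.16, 179.16], [-48.56, 103.87], [-65.8, 70.77], [-126.05, 130.52], [-82.76, 87.17], [-180, 180]. Speed limits (degrees/s): [127.2, 127.2, 147.25, 180, 180, 180].

## Interface

Orientations are given as [roll, pitch, yaw] about the fixed x, y, z axes, in that order (R = Rz(yaw) Ry(pitch) Rx(roll)).
In Python, from workcell import get_obs, camera, calibration, job_done, recognise, cut_out, mark_of, grasp_offset gives the robot as it stands.
- The arm moves only by the tool servo_tool, never from a script. Its argument "moves" is a list of rows, each a list of 3 entries, a list of its own where there are three numbers: the turn, a rotation vector about the tool's x, y, z in degrees, then the shift along the tool's x, y, z in m, then the opening in per cent of the stroke, from 0 (shut) to 100 (fully open). In form: [[[ax, ay, az], [x, y, z], claw], ...]. A call has 1 to 12 rows; each row shifts and turns the commanded pose from where the row before left it, along the tool's axes as they then stand; what a row does not reach is not made up. A row lasts 1/10 s, in which the tool goes at most 50 mm and 8.59 degrees, less where a joint would pass 70% of its speed; a pose out of reach is approached as far as the arm can. A call is refused whole if a number of a shift passes 0.05 or a number of a turn 8.59, either way. A call with a gripper value outside its range is refused whole. The fingers move at their own pace and stop on an object; "force" is the grip in N (left out, the last holds). Time passes only in rows, so rows that do not move let the fingers close. It gives the time, the measured TCP pose, the force, the opening and the grip force at its end, in the units of the state.
- get_obs(): the state, without advancing time (a new reading comes with each control period).
- camera(name): name is "scene" or "top"; returns (picture, depth): 400x640x3 uint8, red, green, blue; 400x640 float32, m along the optical axis (not along the pixel's ray), 0 where there is no reading.
- calibration(name): a dict with "camera_matrix" (3x3 intrinsics, pixels), "R" (3x3) and "t" (3): a world point X has camera coordinates R X + t. Camera axes: x right, y down, z forward; pixel columns grow to the right and rows downward; lengths in m; the calibration is good to about 2 mm. A picture is of the moment at which its call begins. calibration takes no time and is no camera call.
- job_done(): hands the job in; it is judged then, once.
Trained networks look in the newest picture that a camera, given by its name, has taken for a name from the list of things; names that differ only in an ending like _2 or _b are one class to them, and where a whole thing is asked for, a point or a joint stands for the part that bears it (a point fixed in the world has none). Each returns a list of dicts, best first, with "score" (0 to 1); they miss things now and then, are a little off and sometimes report something else, mostly with a low value. They report only what shows in the picture. A call takes as long as a camera call. They do not tell look-alikes from the thing itself.
- recognise(name, camera): "xyz" ([x, y, z] in m, in the coordinates of the camera as it stood for that picture, good to about 4 mm: the middle of the surface that is visible of it).
- cut_out(name, camera): "mask" (400x640 bool, what is visible of it).
- mark_of(name, camera): "xyz" ([x, y, z] in m, in the coordinates of the camera as it stood for that picture, good to about 4 mm: a listed point, or the origin of a listed thing).
The state is a dict: "time": time; "q": joint angles; "qd": joint speeds; "joint_efforts": joint torques, N m; "ee_pos": TCP position; "tcp_rot": TCP orientation; "wrist_force": force on the tool from outside, world axes, zero at the start; "torque": the same for the moment, N m; "opening": finger opening in m; "grasp_force": force on a finger pad.
Only numpy, scipy, OpenCV 4.12 (cv2) and the standard library are available. Lean on these libraries where they do the work, as an engineer would, in place of code of your own. Each camera call takes 0.05 s, during which the arm holds its last target. There are 200 camera calls.

## Task

The inspection microscope on the bench rocks because the foot under its far left base corner, as the robot sees it, has lost its rubber pad. Push the wooden wedge along the bench, thin end first, under that bare foot until the whole foot sits snug on it and the microscope stands level without rocking, take the fingers away from the wedge, then press down firmly with the fingertips on the top of the base plate at that corner to prove that it stays still, and let go. Only push and press: do not grip or lift the wedge or the microscope, do not shove the microscope out of its place, and leave everything else where it lies.

Things in the scene. Friction and masses are not known exactly. Their poses are not given: they have to be found in the camera images.
- microscope: digital inspection microscope, about 2.6 kg, loose on four feet. Grey base plate 200 mm (x) x 260 mm (y), underside 22 mm and top 32 mm above the bench. Origin: bench level under the plate's middle; z up, -x its front (roughly to the robot), +y its left. Feet 78 mm in x, 108 mm in y from the middle: three with 9 mm rubber pads, the one at +x +y bare. Plate level at the start
- bare_foot (a point): centre of the flat lower end of the bare foot (metal stub, 20 mm diameter, 22 mm in from both edges of the plate's far left corner, diagonally opposite the lamp box). It hangs 9 mm above the bench; unshimmed, a press of 4 N on that corner tips the microscope down by 0.07 rad. Axes as the microscope's
- corner (a point): where to press: the point on top of the base plate straight above the bare foot (a small flush screw head), 32 mm above the bench, 22 mm in from both edges. A press of 6 to 12 N is firm; with the wedge snug the plate bears 25 N here
- column_top (a point): top centre of the steel column (23 mm thick) that stands on the plate at x = +72 mm, y = 0, 310 mm high. The camera head, over the plate's middle, reaches from 118 to 300 mm above the bench, and with the focus knobs is no wider than 90 mm in y
- lamp_box (a point): centre of the top of the black lamp box with a dimmer knob, on the plate's front right corner: 64 x 70 mm, its top 68 mm above the bench, the knob 13 mm higher
- wedge: light wooden wedge 120 x 45 mm, 40 g, flat on the bench left of the microscope, thin end roughly to the bare foot. Origin: centre of its underside; x to the thin end, y across, z up. Top slopes from 18 mm high at x = -60 mm to 2 mm at x = +60 mm: it meets the foot with the foot's centre at x = +17 mm. Slides at 0.3 N; snug at a push of 3 to 6 N; from 7 to 11 N on the microscope itself is shoved along
- board: bare circuit board 70 x 52 x 4.5 mm lying under the lens on the microscope's base plate; origin at the centre of its underside; to be left alone
- screwdriver: screwdriver with red handle, 170 mm long, 26 mm thick, lying to the robot's side of the wedge; origin under its middle, x axis from handle to blade; to be left alone
- steel_block: dark steel block 40 x 60 x 25 mm on the far side of the wedge; origin at the centre of its underside; to be left alone
- cutters: side cutters with orange handles, lying behind the microscope, about 140 x 60 x 15 mm, lying flat; origin on the bench near their middle; to be left alone
- screw_box: clear open box of screws 100 x 80 x 45 mm; origin at the centre of its underside; to be left alone
- solder_reel: reel of solder standing on its flange, 64 mm diameter, 40 mm high; origin at the centre of its underside; to be left alone
- sponge: green sponge block 110 x 70 x 32 mm; origin at the centre of its underside; to be left alone
- marker: black marker pen 140 mm long, 15 mm thick, lying; origin under its middle; to be left alone
Mind the look-alikes: they are no part of the job. There is more than one size of the wedge; the job needs the smallest.

How it is judged (in metres and radians):
On the way, in this order (a step that is already met when the one before it is completed fails the run):
1. the wedge is pushed under the bare foot until it carries it, with the microscope still level (contact force between wedge and microscope above 0.5 N and x of bare_foot in the frame of wedge between -0.02 and 0.026 m and y of bare_foot in the frame of wedge between -0.016 and 0.016 m and angle between microscope's own z axis and vertical below 0.01 rad), for 0.3 s.
2. with the fingers off the wedge, the fingers press down on the corner of the base plate above that foot, and the microscope does not rock (contact force between the fingers and microscope above 4 N and horizontal distance between the grasp point and corner below 0.06 m and contact force between the fingers and wedge below 0.05 N and contact force between wedge and microscope above 1.5 N and angle between microscope's own z axis and vertical below 0.01 rad), for 0.2 s.
At the end, for the whole second after the job is handed in: the bare foot stands over the wedge (centre within 16 mm of its middle line, 20 mm behind to 26 mm ahead of its origin), the microscope within 0.010 rad of level, 15 mm of where it stood (the corner over the foot 20 mm), the wedge flat on the bench, all at rest (x of bare_foot in the frame of wedge between -0.02 and 0.026 m and y of bare_foot in the frame of wedge between -0.016 and 0.016 m and angle between microscope's own z axis and vertical below 0.01 rad and angle between wedge's own z axis and vertical below 0.03 rad and distance of microscope from where it was at the start of the episode below 0.015 m and distance of corner from where it was at the start of the episode below 0.02 m and linear speed of each of microscope, wedge below 0.01 m/s); the robot touches nothing.
It fails at once if the wedge is lifted off the bench, stood up or turned over (height (world z) of wedge above 0.012 m or angle between wedge's own z axis and vertical above 0.35 rad).
It fails at once if the microscope is lifted or badly tipped (height (world z) of microscope above 0.015 m or angle between microscope's own z axis and vertical above 0.15 rad).
It fails at once if the microscope is shoved out of its place (distance of microscope from where it was at the start of the episode above 0.02 m or distance of corner from where it was at the start of the episode above 0.03 m).
It fails at once if the wedge is gripped hard or rammed (contact force between the fingers and wedge above 25 N).
It fails at once if something else on the bench is disturbed (distance of board from where it was at the start of the episode above 0.04 m or distance of any of screwdriver, steel_block, cutters, screw_box, solder_reel, sponge, marker from where it was at the start of the episode above 0.025 m).
It also fails if it takes over 56 s, if anything falls off the work surface, if the arm or the gripper's body presses on something with over 40 N, if the wrist force passes 120 N, or if a joint passes its speed limit or range.

## Working session

There is one attempt and no reset: what is moved stays moved. The work goes in short steps, Python scripts to look and compute and a tool call to move; the robot and the scene stay as the last step left them, time stands still between calls to the robot, and variables do not carry over. Pictures are saved under pics/ and viewed, at most 10 in all, crops included, and the job is handed in when it is done.

Besides the shell and the picture viewer there is one more tool, called after "Call:" by a JSON object that holds its "fn" and its "kwargs". servo_tool: Moves the arm, as the interface text tells. Its arguments: {"type":"object","properties":{"moves":{"type":"array"},"force":{"type":"number"}},"required":["moves"]}

```bash
mkdir -p pics; cat > h.py <<'E'
import numpy as np, cv2
from workcell import *
def w(name,p):
    c=calibration(name); return np.array(c["R"]).T@(np.array(p)-np.array(c["t"]))
def cloud(name,d):
    c=calibration(name); K=np.array(c["camera_matrix"]); v,u=np.mgrid[:400,:640]
    P=np.stack([(u-K[0,2])/K[0,0]*d,(v-K[1,2])/K[1,1]*d,d],-1)
    return (P-np.array(c["t"]))@np.array(c["R"])
def proj(name,X):
    c=calibration(name); p=np.array(c["camera_matrix"])@(np.array(c["R"])@np.array(X)+np.array(c["t"])); return p[:2]/p[2]
E
python3 - <<'E'
from h import *
for n in("scene","top"):
    p,d=camera(n); cv2.imwrite(f"pics/{n}0.png",p[:,:,::-1]); np.save(f"{n}0.npy",d)
    for k in("microscope","bare_foot","corner","column_top","lamp_box","wedge","steel_block","screwdriver"):
        print(n,k,[(round(r["score"],2),w(n,r["xyz"]).round(3).tolist()) for r in mark_of(k,n)])
    for i,r in enumerate(cut_out("wedge",n)):
        m=r["mask"];P=cloud(n,d)[m&(d>0)]
        if len(P)<20: continue
        print(n,"wedgemask",round(r["score"],2),P.mean(0).round(3),cv2.minAreaRect((P[:,:2]*1000).astype(np.float32)),P[:,2].min(),P[:,2].max())
print(grasp_offset if not callable(grasp_offset) else grasp_offset(),get_obs())
E
```

```text
scene microscope [(0.81, [0.519, -0.145, 0.002])]
scene bare_foot [(0.93, [0.589, -0.034, 0.007])]
scene corner [(0.89, [0.599, -0.04, 0.032])]
scene column_top [(0.74, [0.591, -0.141, 0.309]), (0.58, [0.675, -0.12, 0.002])]
scene lamp_box [(0.74, [0.454, -0.231, 0.073])]
scene wedge [(0.81, [0.337, 0.095, 0.004]), (0.63, [0.851, 0.055, 0.001]), (0.6, [0.602, 0.086, -0.001])]
scene steel_block []
scene screwdriver [(0.78, [0.481, 0.118, 0.0]), (0.55, [0.576, 0.382, 0.002])]
scene wedgemask 0.81 [0.853 0.062 0.014] ((847.5394897460938, 56.371307373046875), (164.08482360839844, 66.12337493896484), 38.70018768310547) -0.0037125976905400433 0.030013694670626236
scene wedgemask 0.79 [0.602 0.087 0.011] ((597.6133422851562, 82.8891830444336), (118.9027328491211, 51.801204681396484), 78.88316345214844) -0.0007043611514116073 0.02372456556238443
scene wedgemask 0.58 [0.339 0.095 0.014] ((332.1926574707031, 95.22180938720703), (66.29817199707031, 161.58299255371094), 55.54198455810547) -0.0041638911422865795 0.03282240816687615
top microscope [(0.82, [0.519, -0.147, 0.004])]
top bare_foot [(0
[... 1005 characters left out ...]
04149394 0.02314536764521938
0.0187 {'time': 1.0, 'q': array([7.56294867e+01, 4.98017563e+00, 1.00773250e+01, 9.50987974e+01,
       6.35800031e-04, 8.99998430e+01]), 'qd': array([ 0.064941  , -0.0465106 , -0.01799036,  0.0591571 ,  0.06052547,
       -0.07617367]), 'joint_efforts': array([-9.22299005e-04, -5.20121455e+01,  4.64855862e+01,  2.10031700e-03,
        6.79356049e-05,  4.58952556e-06]), 'ee_pos': array([0.13650172, 0.53278998, 0.23126393]), 'tcp_rot': array([-1.79998352e+02, -6.35804548e-04,  1.65629644e+02]), 'wrist_force': array([-0.55201551,  0.55147764, -0.48955369]), 'torque': array([ 0.04722456, -0.01663169, -0.0049073 ]), 'grasp_force': 0.0, 'opening': 0.08531388767615368}
```

View pics/top0.png

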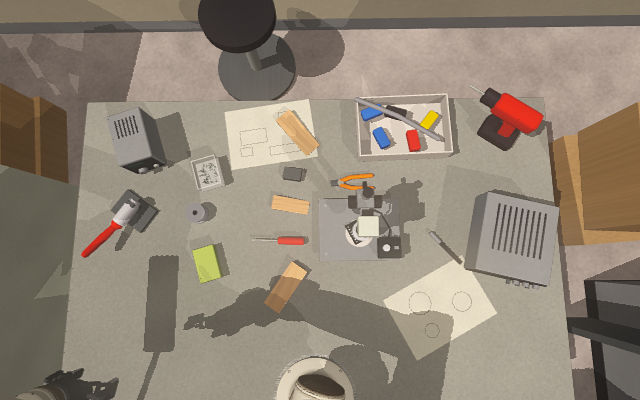

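View pics/scene0.png

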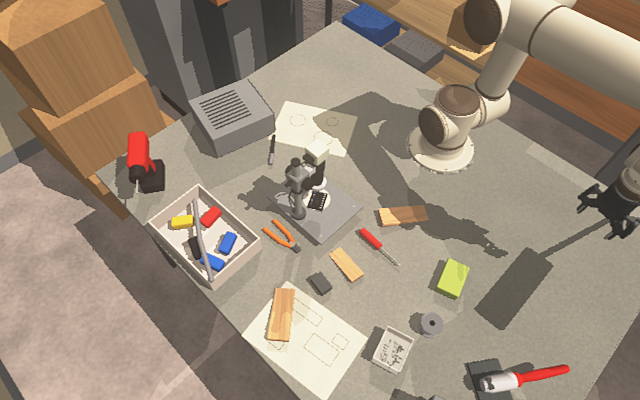

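```bash
cat > fit.py <<'E'
from h import *
def top_rect(P,zlo,zhi):
    Q=P[(P[:,2]>zlo)&(P[:,2]<zhi)]; return cv2.minAreaRect((Q[:,:2]*1000).astype(np.float32))
def look(wguess):
  for n in("top","scene"):
    p,d=camera(n); C=cloud(n,d)
    for r in cut_out("wedge",n):
        m=r["mask"]&(d>0);P=C[m]
        if len(P)<20 or abs(P[:,0].mean()-wguess[0])>.05 or abs(P[:,1].mean()-wguess[1])>.06: continue
        A=np.c_[P[:,:2]-P[:,:2].mean(0),np.ones(len(P))]
        Q=P[:,:2]-P[:,:2].mean(0); ev,V=np.linalg.eigh(Q.T@Q); a=V[:,1]*-np.sign(V[1,1])
        s=Q@a; t=Q@np.array([-a[1],a[0]])
        mid=P[:,:2].mean(0)
        print(n,"wedge mean",P.mean(0).round(4),"axis deg",np.degrees(np.arctan2(a[1],a[0])).round(1),"s",np.percentile(s,[1,99]).round(3),"t",np.percentile(t,[2,98]).round(3),"slope",np.polyfit(s,P[:,2],1).round(3))
    for k in("bare_foot","corner","microscope"):
        print(n,k,[w(n,r["xyz"]).round(3).tolist() for r in mark_of(k,n)[:1]])
    S=(abs(C[...,2]-.032)<.006)&(abs(C[...,0]-.52)<.13)&(abs(C[...,1]+.145)<.16)&(d>0)
    S=cv2.morphologyEx(S.astype(np.uint8),cv2.MORPH_OPEN,np.ones((3,3)))>0
    P=C[S]; print(n,"plate",cv2.minAreaRect((P[:,:2]*1000).astype(np.float32)),P[:,:2].min(0),P[:,:2].max(0),P[:,2].mean())
E
python3 -c "
from fit import *
look((.602,.08))"
```

```text
top wedge mean [0.601  0.0793 0.0112] axis deg -98.3 s [-0.056  0.06 ] t [-0.021  0.021] slope [-0.118  0.011]
top bare_foot []
top corner [[0.595, -0.039, 0.031]]
top microscope [[0.517, -0.147, 0.001]]
top plate ((518.3841552734375, -148.0542449951172), (199.3291015625, 259.3844299316406), 0.15977025032043457) [ 0.41867827 -0.27773436] [ 0.61828466 -0.0186197 ] 0.03332089189528166
scene wedge mean [0.6008 0.0847 0.0112] axis deg -101.5 s [-0.057  0.063] t [-0.024  0.022] slope [-0.116  0.011]
scene bare_foot [[0.593, -0.033, 0.009]]
scene corner [[0.597, -0.04, 0.034]]
scene microscope [[0.519, -0.143, 0.001]]
scene plate ((515.2186889648438, -142.2595977783203), (203.92176818847656, 261.73284912109375), 0.11617494374513626) [ 0.41328305 -0.27302269] [ 0.61738069 -0.01146707] 0.03304864285511302
```

```bash
python3 - <<'E'
import cv2
a=cv2.imread("pics/top0.png")[170:270,230:410]; cv2.imwrite("pics/c0.png",cv2.resize(a,None,fx=4.4,fy=4.4,interpolation=cv2.INTER_CUBIC))
E
```

```text
(no output)
```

View pics/c0.png

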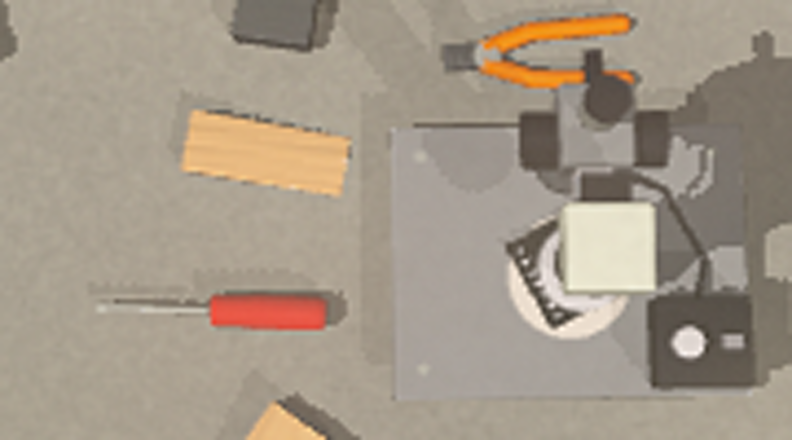

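Call:
{"fn": "servo_tool", "kwargs": {"moves": [[[0,0,0],[-0.042,-0.0175,0.008],14],[[0,0,0],[-0.042,-0.0175,0.008],14],[[0,0,0],[-0.042,-0.0175,0.008],14],[[0,0,0],[-0.042,-0.0175,0.008],14],[[0,0,0],[-0.042,-0.0175,0.008],14],[[0,0,0],[-0.042,-0.0175,0.008],14],[[0,0,0],[-0.042,-0.0175,0.008],14],[[0,0,0],[-0.042,-0.0175,0.008],14],[[0,0,0],[-0.042,-0.0175,0.008],14],[[0,0,0],[-0.042,-0.0175,0.008],14],[[0,0,0],[-0.042,-0.0175,0.008],14],[[0,0,0],[-0.042,-0.0175,0.008],14]]}}

```text
time: 2.7
ee_pos: [0.574, 0.2028, 0.135]
tcp_rot: [180.0, 0.0, 165.6]
wrist_force: [1.3, 1.0, 0.3]
opening: 0.0118
grasp_force: 0.0
```

Call:
{"fn": "servo_tool", "kwargs": {"moves": [[[0,0,7.8],[0,0,0],14],[[0,0,7.8],[0,0,0],14],[[0,0,7.8],[0,0,0],14],[[0,0,7.8],[0,0,0],14],[[0,0,7.8],[0,0,0],14],[[0,0,7.8],[0,0,0],14],[[0,0,7.8],[0,0,0],14],[[0,0,7.8],[0,0,0],14],[[0,0,7.8],[0,0,0],14],[[0,0,7.8],[0,0,0],14],[[0,0,0],[0,0,0],14],[[0,0,0],[0,0,0],14]]}}

```text
time: 3.9
ee_pos: [0.5726, 0.2043, 0.1353]
tcp_rot: [-180.0, 0.0, 87.9]
wrist_force: [0.4, 0.5, 0.3]
opening: 0.0118
grasp_force: 0.0
```

Call:
{"fn": "servo_tool", "kwargs": {"moves": [[[0,0,0.3],[-0.012,0.017,0],14],[[0,0,0],[-0.011,0.016,0],14],[[0,0,0],[0,0,0.03],14],[[0,0,0],[0,0,0.03],14],[[0,0,0],[0,0,0.03],14],[[0,0,0],[0,0,0.022],14],[[0,0,0],[0,0,0.01],14],[[0,0,0],[0,0,0.005],14],[[0,0,0],[0,0,0],14],[[0,0,0],[0,0,0],14]]}}

```text
time: 4.9
ee_pos: [0.6053, 0.1801, 0.0096]
tcp_rot: [179.9, -0.0, 87.4]
wrist_force: [-0.2, -0.6, -0.4]
opening: 0.0121
grasp_force: 0.0
```

```bash
python3 - <<'E'
from fit import *
look((.602,.08))
p,d=camera("scene"); cv2.imwrite("pics/s1.png",cv2.resize(p[180:310,260:430,::-1],None,fx=4.4,fy=4.4,interpolation=cv2.INTER_CUBIC))
E
```

```text
top wedge mean [0.6018 0.0759 0.011 ] axis deg -99.4 s [-0.059  0.059] t [-0.022  0.022] slope [-0.134  0.011]
top bare_foot [[0.597, -0.041, 0.011]]
top corner [[0.593, -0.039, 0.033]]
top microscope [[0.516, -0.149, 0.002]]
top plate ((517.9758911132812, -147.88148498535156), (198.62924194335938, 259.4286804199219), 0.3113444447517395) [ 0.41861384 -0.27751959] [ 0.61773104 -0.01863381] 0.03332242774132766
scene wedge mean [0.6016 0.0831 0.0108] axis deg -101.8 s [-0.058  0.065] t [-0.024  0.022] slope [-0.118  0.011]
scene bare_foot [[0.593, -0.033, 0.009]]
scene corner [[0.594, -0.038, 0.032]]
scene microscope [[0.518, -0.147, 0.003]]
scene plate ((516.202880859375, -142.65814208984375), (202.27964782714844, 261.33099365234375), 0.28496283292770386) [ 0.41499691 -0.27316831] [ 0.6173987  -0.01160034] 0.03304956744881364
```

View pics/s1.png

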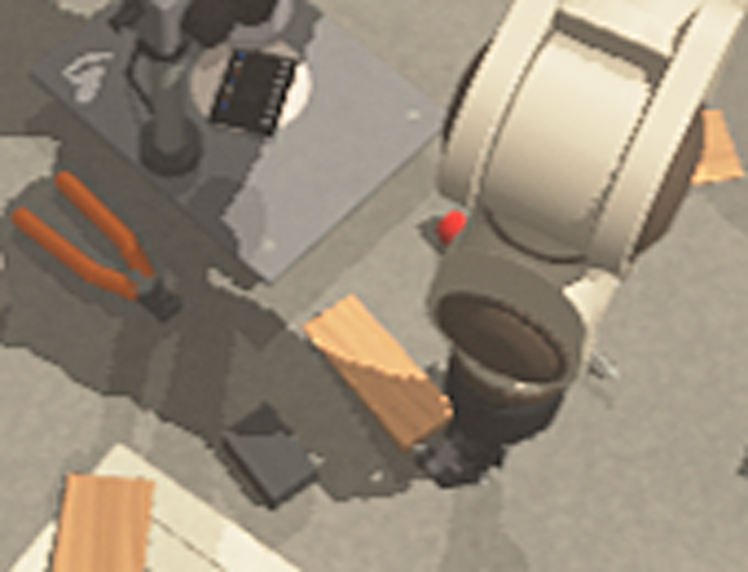

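Call:
{"fn": "servo_tool", "kwargs": {"moves": [[[0,0,0],[-0.008,0,0.002],14],[[0,0,0],[-0.006,0,0],14],[[0,0,0],[-0.004,0,0],14],[[0,0,0],[-0.004,0,0],14],[[0,0,0],[-0.004,0,0],14],[[0,0,0],[-0.004,0,0],14],[[0,0,0],[-0.004,0,0],14],[[0,0,0],[-0.004,0,0],14],[[0,0,0],[-0.004,0,0],14],[[0,0,0],[-0.004,0,0],14],[[0,0,0],[-0.004,0,0],14],[[0,0,0],[0,0,0],14]]}}

```text
time: 6.65
ee_pos: [0.6022, 0.1294, 0.0063]
tcp_rot: [-180.0, 0.0, 87.3]
wrist_force: [-0.2, -0.1, 0.5]
opening: 0.0125
grasp_force: 0.0
```

```bash
python3 - <<'E'
from fit import *
look((.602,.06))
p,d=camera("scene"); cv2.imwrite("pics/s2.png",cv2.resize(p[180:310,260:430,::-1],None,fx=4.4,fy=4.4,interpolation=cv2.INTER_CUBIC))
E
```

```text
top wedge mean [0.6055 0.0527 0.0107] axis deg -93.2 s [-0.053  0.055] t [-0.021  0.022] slope [-0.123  0.011]
top bare_foot [[0.595, -0.042, 0.009]]
top corner [[0.597, -0.041, 0.031]]
top microscope [[0.52, -0.15, 0.004]]
top plate ((518.5020751953125, -148.34835815429688), (259.06109619140625, 199.7845916748047), 89.87430572509766) [ 0.4186242  -0.27808283] [ 0.61822448 -0.01861709] 0.03330938865226874
scene wedge mean [0.6064 0.0477 0.0094] axis deg -94.6 s [-0.046  0.046] t [-0.021  0.021] slope [-0.141  0.009]
scene bare_foot [[0.592, -0.033, 0.007]]
scene corner [[0.596, -0.035, 0.032]]
scene microscope [[0.517, -0.143, 0.002]]
scene plate ((515.5541381835938, -143.53060913085938), (203.105712890625, 262.6457214355469), 0.03331819921731949) [ 0.41400742 -0.27482478] [ 0.61713234 -0.01215415] 0.033038194933684976
```

View pics/s2.png

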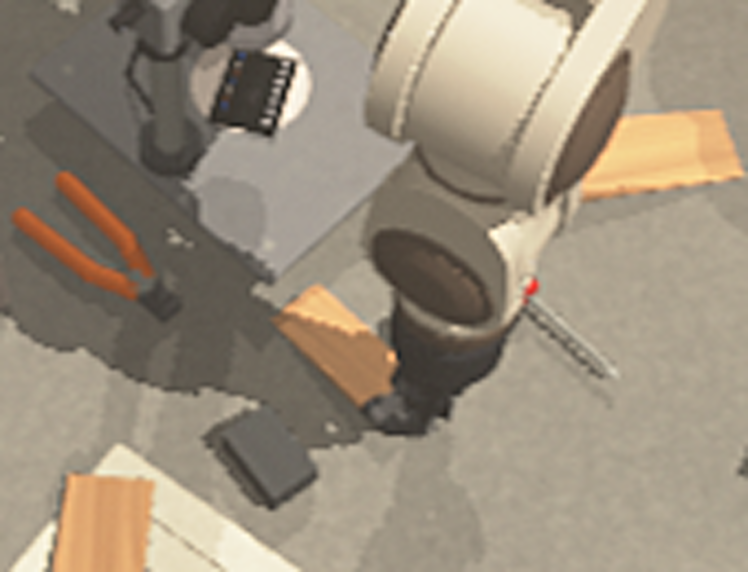

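Call:
{"fn": "servo_tool", "kwargs": {"moves": [[[0,0,0.5],[-0.004,0,0],14],[[0,0,0.5],[-0.004,0,0],14],[[0,0,0.5],[-0.004,0,0],14],[[0,0,0.5],[-0.004,0,0],14],[[0,0,0],[-0.004,0,0],14],[[0,0,0],[-0.004,0,0],14],[[0,0,0],[-0.004,0,0],14],[[0,0,0],[-0.004,0,0],14],[[0,0,0],[-0.004,0,0],14],[[0,0,0],[-0.004,0,0],14],[[0,0,0],[-0.004,0,0],14],[[0,0,0],[0,0,0],14]]}}

```text
time: 8.4
ee_pos: [0.599, 0.0855, 0.0063]
tcp_rot: [-180.0, 0.0, 85.3]
wrist_force: [-0.2, 0.0, -0.5]
opening: 0.0117
grasp_force: 0.0
```

```bash
python3 - <<'E'
from fit import *
look((.602,.01))
E
```

```text
top wedge mean [0.6045 0.0158 0.0129] axis deg -83.0 s [-0.038  0.037] t [-0.025  0.023] slope [-0.147  0.013]
top bare_foot [[0.597, -0.038, 0.011]]
top corner [[0.591, -0.039, 0.03]]
top microscope [[0.52, -0.149, 0.003]]
top plate ((518.310302734375, -148.19427490234375), (258.9308776855469, 199.42578125), 89.94728088378906) [ 0.41860218 -0.2777451 ] [ 0.61792851 -0.01865818] 0.03337259042656854
scene wedge mean [0.603  0.009  0.0104] axis deg -91.7 s [-0.035  0.047] t [-0.024  0.02 ] slope [-0.126  0.01 ]
scene bare_foot [[0.591, -0.033, 0.009]]
scene corner [[0.596, -0.039, 0.033]]
scene microscope [[0.516, -0.141, 0.001]]
scene plate ((517.2244873046875, -142.4778289794922), (200.751953125, 259.8288269042969), 0.2484455555677414) [ 0.41697011 -0.27199997] [ 0.61781472 -0.01222907] 0.0330581447640195
```

Call:
{"fn": "servo_tool", "kwargs": {"moves": [[[0,0,0],[-0.004,0,0],14],[[0,0,0],[-0.004,0,0],14],[[0,0,0],[-0.004,0,0],14],[[0,0,0],[-0.004,0,0],14],[[0,0,0],[-0.004,0,0],14],[[0,0,0],[-0.003,0,0],14],[[0,0,0],[-0.003,0,0],14],[[0,0,0],[0,0,0],14]]}}

```text
time: 9.7
ee_pos: [0.5969, 0.0597, 0.0063]
tcp_rot: [-180.0, 0.0, 85.3]
wrist_force: [-0.3, 0.2, 0.8]
opening: 0.0122
grasp_force: 0.0
```

Call:
{"fn": "servo_tool", "kwargs": {"moves": [[[0,0,0],[-0.001,0,0],14],[[0,0,0],[-0.001,0,0],14],[[0,0,0],[0,0,0],14]]}}

```text
time: 10.0
ee_pos: [0.5967, 0.0581, 0.0063]
tcp_rot: [-180.0, 0.0, 85.3]
wrist_force: [0.0, -0.1, 0.5]
opening: 0.012
grasp_force: 0.0
```

Call:
{"fn": "servo_tool", "kwargs": {"moves": [[[0,0,0],[-0.001,0,0],14],[[0,0,0],[-0.001,0,0],14],[[0,0,0],[0,0,0],14]]}}

```text
time: 10.3
ee_pos: [0.5966, 0.056, 0.0063]
tcp_rot: [180.0, 0.0, 85.3]
wrist_force: [-0.4, 0.1, 1.0]
opening: 0.0119
grasp_force: 0.0
```

Call:
{"fn": "servo_tool", "kwargs": {"moves": [[[0,0,0],[-0.001,0,0],14],[[0,0,0],[-0.001,0,0],14],[[0,0,0],[0,0,0],14]]}}

```text
time: 10.6
ee_pos: [0.5964, 0.054, 0.0063]
tcp_rot: [-180.0, 0.0, 85.3]
wrist_force: [0.2, -0.4, -0.1]
opening: 0.0121
grasp_force: 0.0
```

Call:
{"fn": "servo_tool", "kwargs": {"moves": [[[0,0,0],[-0.001,0,0],14],[[0,0,0],[0,0,0],14]]}}

```text
time: 10.8
ee_pos: [0.5963, 0.053, 0.0063]
tcp_rot: [-180.0, 0.0, 85.3]
wrist_force: [-0.1, -0.2, 0.1]
opening: 0.0121
grasp_force: 0.0
```

Call:
{"fn": "servo_tool", "kwargs": {"moves": [[[0,0,0],[-0.001,0,0],14],[[0,0,0],[0,0,0],14]]}}

```text
time: 11.0
ee_pos: [0.5962, 0.052, 0.0063]
tcp_rot: [-180.0, 0.0, 85.3]
wrist_force: [-0.2, 0.3, -0.5]
opening: 0.012
grasp_force: 0.0
```

Call:
{"fn": "servo_tool", "kwargs": {"moves": [[[0,0,0],[-0.001,0,0],14],[[0,0,0],[0,0,0],14]]}}

```text
time: 11.2
ee_pos: [0.5961, 0.0511, 0.0063]
tcp_rot: [-180.0, 0.0, 85.3]
wrist_force: [0.2, 0.6, 0.3]
opening: 0.0119
grasp_force: 0.0
```

Call:
{"fn": "servo_tool", "kwargs": {"moves": [[[0,0,0],[-0.001,0,0],14],[[0,0,0],[0,0,0],14]]}}

```text
time: 11.4
ee_pos: [0.596, 0.0502, 0.0063]
tcp_rot: [-180.0, -0.0, 85.3]
wrist_force: [0.9, 1.8, -0.4]
opening: 0.012
grasp_force: 0.5
```

```bash
python3 - <<'E'
from fit import *
look((.602,-.01))
p,d=camera("scene"); cv2.imwrite("pics/s3.png",cv2.resize(p[180:310,260:430,::-1],None,fx=4.4,fy=4.4,interpolation=cv2.INTER_CUBIC))
E
```

```text
top wedge mean [ 0.6015 -0.0038  0.0234] axis deg -176.6 s [-0.026  0.043] t [-0.013  0.013] slope [1.738 0.023]
top bare_foot [[0.599, -0.04, 0.01]]
top corner [[0.595, -0.037, 0.029]]
top microscope [[0.516, -0.151, -0.001]]
top plate ((518.4373779296875, -148.0439910888672), (258.66448974609375, 199.59283447265625), 89.94859313964844) [ 0.41864581 -0.27745921] [ 0.61815821 -0.01862861] 0.03333317502721132
scene wedge mean [ 0.6064 -0.0241  0.0112] axis deg -77.8 s [-0.032  0.053] t [-0.021  0.017] slope [-0.112  0.011]
scene bare_foot [[0.591, -0.034, 0.008]]
scene corner [[0.596, -0.037, 0.033]]
scene microscope [[0.517, -0.145, 0.006]]
scene plate ((529.9661254882812, -143.3302459716797), (174.3821258544922, 262.36468505859375), 0.1207013949751854) [ 0.44277004 -0.27443852] [ 0.61737413 -0.01202164] 0.03307783318509795
```

View pics/s3.png

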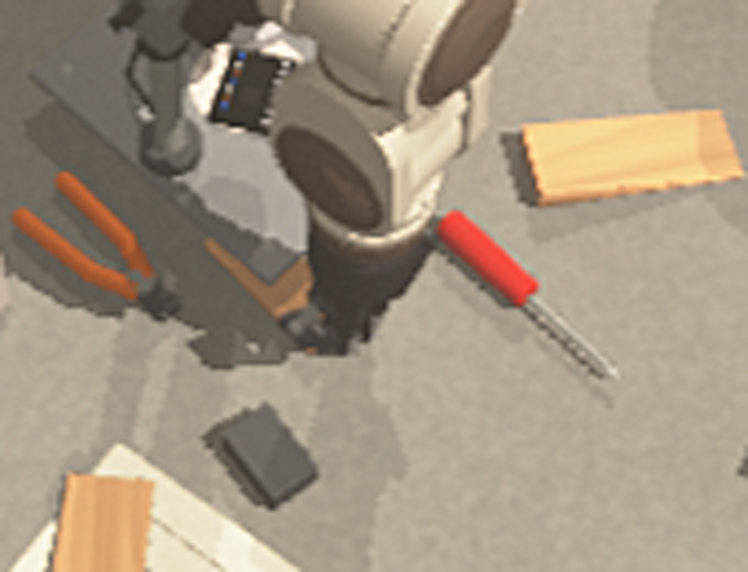

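Call:
{"fn": "servo_tool", "kwargs": {"moves": [[[0,0,0],[-0.0005,0,0],14],[[0,0,0],[0,0,0],14]]}}

```text
time: 12.15
ee_pos: [0.5961, 0.0498, 0.0063]
tcp_rot: [180.0, -0.0, 85.3]
wrist_force: [0.2, 2.5, -0.2]
opening: 0.0118
grasp_force: 1.3
```

Call:
{"fn": "servo_tool", "kwargs": {"moves": [[[0,0,0],[-0.0005,0,0],14],[[0,0,0],[0,0,0],14]]}}

```text
time: 12.35
ee_pos: [0.596, 0.0494, 0.0063]
tcp_rot: [-180.0, -0.0, 85.3]
wrist_force: [-0.5, 4.9, -0.4]
opening: 0.012
grasp_force: 2.0
```

Call:
{"fn": "servo_tool", "kwargs": {"moves": [[[0,0,0],[0,0,0],14],[[0,0,0],[0,0,0],14],[[0,0,0],[0,0,0],14],[[0,0,0],[0,0,0],14]]}}

```text
time: 12.75
ee_pos: [0.596, 0.0493, 0.0063]
tcp_rot: [180.0, -0.0, 85.3]
wrist_force: [0.5, 4.1, -0.3]
opening: 0.0124
grasp_force: 2.4
```

Call:
{"fn": "servo_tool", "kwargs": {"moves": [[[0,0,0],[0.005,0,0],14],[[0,0,0],[0.015,0,0],14],[[0,0,0],[0.02,0,0],14],[[0,0,0],[0,0,-0.03],14],[[0,0,0],[0,0,-0.03],0],[[0,0,0],[0,0,-0.025],0],[[0,0,0],[-0.03,0.003,0],0],[[0,0,0],[-0.03,0.003,0],0],[[0,0,0],[-0.03,0.003,0],0],[[0,0,0],[-0.03,0.002,0],0],[[0,0,0],[0,0,0],0],[[0,0,0],[0,0,0],0]]}}

```text
time: 13.95
ee_pos: [0.6005, -0.0314, 0.0912]
tcp_rot: [-180.0, 0.0, 85.3]
wrist_force: [-0.4, 0.5, -0.6]
opening: 0.0004
grasp_force: 0.0
```

```bash
python3 - <<'E'
from fit import *
look((.602,-.01)); print(get_obs()["ee_pos"])
p,d=camera("scene"); cv2.imwrite("pics/s4.png",cv2.resize(p[150:310,260:430,::-1],None,fx=3.7,fy=3.7,interpolation=cv2.INTER_CUBIC))
E
```

```text
top bare_foot []
top corner []
top microscope [[0.517, -0.149, 0.002]]
top plate ((518.5639038085938, -193.9276885986328), (195.93292236328125, 173.6623992919922), 2.2703959941864014) [ 0.41859343 -0.27735434] [ 0.61786012 -0.10631802] 0.03342018096351522
scene wedge mean [0.6042 0.0023 0.0128] axis deg -80.1 s [-0.042  0.073] t [-0.027  0.024] slope [-0.107  0.013]
scene bare_foot [[0.591, -0.035, 0.01]]
scene corner [[0.599, -0.037, 0.03]]
scene microscope [[0.517, -0.144, 0.003]]
scene plate ((516.7938232421875, -142.3126983642578), (200.86767578125, 260.1150817871094), 0.39018839597702026) [ 0.41591669 -0.27212469] [ 0.61793227 -0.01197922] 0.033025336967029965
[ 0.60047101 -0.03116808  0.09131806]
```

View pics/s4.png

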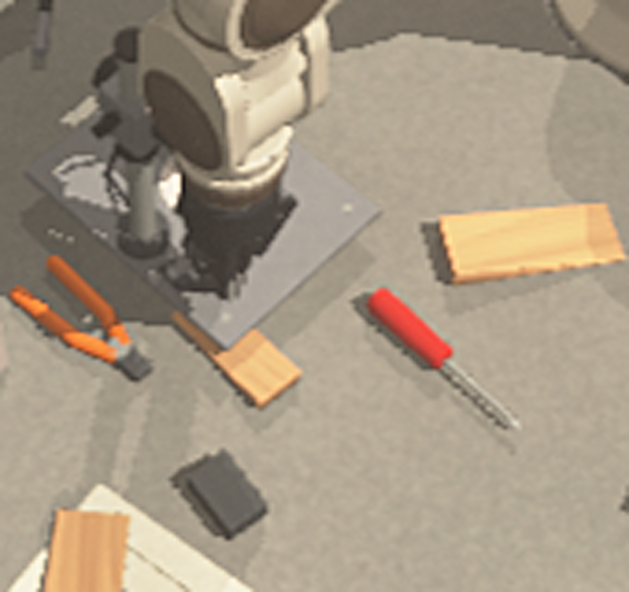

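Call:
{"fn": "servo_tool", "kwargs": {"moves": [[[0,0,0],[0,0,0.02],0],[[0,0,0],[0,0,0.02],0],[[0,0,0],[0,0,0.01],0],[[0,0,0],[0,0,0.004],0],[[0,0,0],[0,0,0],0],[[0,0,0],[0,0,0],0]]}}

```text
time: 15.1
ee_pos: [0.6009, -0.0315, 0.0382]
tcp_rot: [179.9, -0.0, 85.3]
wrist_force: [0.7, -0.5, 0.7]
opening: 0.0002
grasp_force: 0.0
```

Call:
{"fn": "servo_tool", "kwargs": {"moves": [[[0,0,0],[0,0,0.001],0],[[0,0,0],[0,0,0.001],0],[[0,0,0],[0,0,0.001],0],[[0,0,0],[0,0,0],0]]}}

```text
time: 15.5
ee_pos: [0.6004, -0.0315, 0.0342]
tcp_rot: [-180.0, 0.0, 85.3]
wrist_force: [-0.3, -0.3, -0.5]
opening: 0.0004
grasp_force: 0.0
```

Call:
{"fn": "servo_tool", "kwargs": {"moves": [[[0,0,0],[0,0,0.001],0],[[0,0,0],[0,0,0],0]]}}

```text
time: 15.7
ee_pos: [0.6004, -0.0315, 0.0331]
tcp_rot: [-180.0, 0.0, 85.3]
wrist_force: [0.0, -0.2, -0.7]
opening: 0.0001
grasp_force: 0.0
```

Call:
{"fn": "servo_tool", "kwargs": {"moves": [[[0,0,0],[0,0,0.001],0],[[0,0,0],[0,0,0],0]]}}

```text
time: 15.9
ee_pos: [0.6004, -0.0315, 0.0322]
tcp_rot: [-180.0, -0.0, 85.3]
wrist_force: [-0.7, 0.1, -0.2]
opening: -0.0002
grasp_force: 0.0
```

Call:
{"fn": "servo_tool", "kwargs": {"moves": [[[0,0,0],[0,0,0.0005],0],[[0,0,0],[0,0,0],0]]}}

```text
time: 16.1
ee_pos: [0.6005, -0.0315, 0.0321]
tcp_rot: [180.0, -0.0, 85.3]
wrist_force: [-2.1, 0.0, 3.8]
opening: 0.0004
grasp_force: 1.6
```

Call:
{"fn": "servo_tool", "kwargs": {"moves": [[[0,0,0],[0,0,0.0005],0],[[0,0,0],[0,0,0],0]]}}

```text
time: 16.3
ee_pos: [0.6005, -0.0315, 0.032]
tcp_rot: [180.0, 0.0, 85.3]
wrist_force: [-3.1, 0.3, 6.6]
opening: 0.0001
grasp_force: 3.5
```

Call:
{"fn": "servo_tool", "kwargs": {"moves": [[[0,0,0],[0,0,0.0003],0],[[0,0,0],[0,0,0],0],[[0,0,0],[0,0,0],0],[[0,0,0],[0,0,0],0],[[0,0,0],[0,0,0],0]]}}

```text
time: 16.8
ee_pos: [0.6005, -0.0315, 0.032]
tcp_rot: [180.0, -0.0, 85.3]
wrist_force: [-4.5, 0.3, 9.1]
opening: -0.0001
grasp_force: 4.4
```

```bash
python3 - <<'E'
from fit import *
p,d=camera("scene");C=cloud("scene",d)
S=(abs(C[...,2]-.033)<.008)&(C[...,0]>.43)&(C[...,0]<.6)&(C[...,1]<-.03)&(C[...,1]>-.25)&(d>0)
P=C[S];A=np.c_[P[:,:2],np.ones(len(P))]
c=np.linalg.lstsq(A,P[:,2],rcond=None)[0]
r=abs(A@c-P[:,2])<.002; print(np.linalg.lstsq(A[r],P[r,2],rcond=None)[0],get_obs()["wrist_force"])
E
```

```text
[-0.0023847  -0.00339924  0.03423182] [-3.46843447 -0.22392546  9.44720842]
```

Pressed at 9 N and level. Now let go.

Call:
{"fn": "servo_tool", "kwargs": {"moves": [[[0,0,0],[0,0,-0.002],0],[[0,0,0],[0,0,-0.01],0],[[0,0,0],[0,0,-0.025],0],[[0,0,0],[0,0,-0.025],0],[[0,0,0],[0.03,0,0],0],[[0,0,0],[0.04,0,0],0],[[0,0,0],[0.04,0,0],0],[[0,0,0],[0.04,0,0],0],[[0,0,0],[0.04,0,0],0],[[0,0,0],[0,0,0],0],[[0,0,0],[0,0,0],0],[[0,0,0],[0,0,0],0]]}}

```text
time: 18.05
ee_pos: [0.6159, 0.1572, 0.0932]
tcp_rot: [180.0, 0.0, 85.3]
wrist_force: [0.6, 0.1, 0.5]
opening: 0.0002
grasp_force: 0.0
```

```bash
python3 - <<'E'
from fit import *
look((.602,0)); print(get_obs()["ee_pos"])
p,d=camera("top"); cv2.imwrite("pics/t5.png",cv2.resize(p[150:270,230:410,::-1],None,fx=4.4,fy=4.4,interpolation=cv2.INTER_CUBIC))
E
```

```text
top bare_foot [[0.592, -0.037, 0.011]]
top corner [[0.591, -0.04, 0.033]]
top microscope [[0.518, -0.151, 0.003]]
top plate ((518.5115966796875, -148.31959533691406), (259.15643310546875, 199.85255432128906), 89.95384216308594) [ 0.41858706 -0.27797252] [ 0.6183727  -0.01868446] 0.03329447432642047
scene wedge mean [0.604  0.0016 0.0129] axis deg -82.7 s [-0.041  0.077] t [-0.032  0.023] slope [-0.102  0.013]
scene bare_foot [[0.594, -0.031, 0.009]]
scene corner [[0.6, -0.04, 0.031]]
scene microscope [[0.518, -0.147, 0.004]]
scene plate ((516.0208740234375, -142.34237670898438), (203.22824096679688, 261.3179016113281), 0.13769611716270447) [ 0.4144341  -0.27281413] [ 0.61777696 -0.01147187] 0.03312866804805662
[0.6159388  0.15765401 0.09301094]
```

View pics/t5.png

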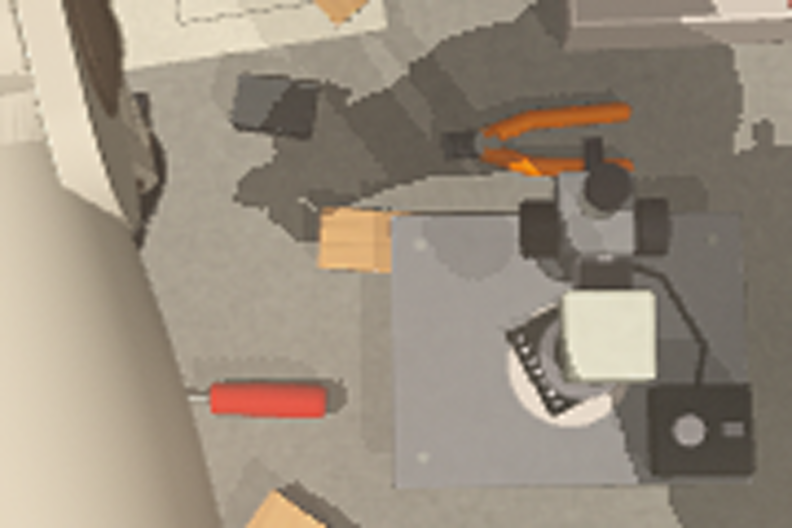

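```bash
python3 -c "
from workcell import *
print(job_done())"
```

```text
the job is handed in; nothing more can be done
None
```

The wedge is pushed snug under the bare foot at about 4 N. The corner press at about 9 N left the plate level with no visible rocking. The fingers are clear of everything, and the job is handed in, though the hand-in returned no verdict.

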